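# Let the wire winder back to its pointer

### The job

The empty wire winder is wound up on its spring and held by the ratchet pawl. Press gently on the thumb screw on the pawl's tail, without forcing the pawl against its rubber bumper, to lift the nose clear of the toothed wheel, and let the drum turn back by its own spring, without touching it, until the peg on its rim comes round to the brass pointer; then let the pawl drop so that it seats in the tooth that holds the peg nearest to the pointer. Leave the paint can, the roll of tape and the brush beside the winder where they lie.

Things in the scene. Friction and masses are not known exactly. Their poses are not given: they have to be found in the camera images.
- winder: Bench wire winder, green posts on a pale wooden base plate 165 x 230 x 12 mm fixed to the table. Origin: centre of the plate's underside, on the table. x: along the drum's axis, from the crank end to the ratchet end; y: from the drum to the pawl's tail; z: up. The drum's axis is y = 0, z = 80 mm. No part is higher than 175 mm.
- drum: Wooden drum with two aluminium flanges 112 mm across and a crank at the -x end; origin on the axis, 80 mm up; axes as the winder's at the start. A spring drives it back (its top moves to the winder's +y, a negative turn about x); a damper keeps it to about 0.16 rad/s while the pawl is clear. Do not touch it.
- wheel (a point): Centre of the steel ratchet wheel, fixed on the drum: 100 mm across, 12 mm thick, 20 saw teeth (18 degrees each), 6.5 mm deep; at (45, 0, 80) mm in the winder's frame. With the pawl seated the drum rests only at whole teeth counted from its start (0, 18, 36 ... degrees back, within half a degree).
- pawl: Dark steel two-armed lever, 12 mm thick, 103 mm long, level when seated. Origin on its pivot at (45, 45, 130) mm in the winder's frame, same axes when seated; nose at its y = -45 mm, over the top of the wheel, tail to y = +58 mm. A spring and the drum's load hold the nose down. Let go, it springs back in about half a second; dropped between teeth it slides into the next, where the drum stops.
- tail (a point): Upper face of the pawl's tail, on the axis of the thumb screw: 50 mm from the pivot, at (45, 95, 137) mm in the winder's frame when seated. The thumb screw stands upright there, flat polished round head 16 mm across, 5 mm thick: press this. Its top is 6 to 30 mm above this point, however it was left screwed; that is not measured: feel for it.
- bumper (a point): Top of the rubber bumper under the tail, 37 mm from the pivot. Pressing the thumb screw: the nose slides out of the tooth at 4 to 8 N, then 2 to 3 N hold it up; it is clear after 7 to 7.5 mm of travel; after 8 to 9 mm the tail meets this bumper, and each further 0.15 mm takes 1 N more. Above 16 N on the pawl is forcing it.
- nose (a point): Lower tip of the pawl's nose. Seated in a tooth it is about 123.5 mm above the table; clear of the tooth tips at 130 mm or more.
- peg (a point): Outer end of a steel peg, 9 mm thick, that stands out radially from the rim of the flange at x = 27 mm; 70 mm from the drum's axis. It starts on the side away from the tail, 30 degrees above level, and comes over the top towards +y as the drum turns back.
- pointer (a point): Where the peg's end stands when exactly at the pointer, a brass triangle on a bent rod, its tip 6 mm further out than this point. 70 mm from the axis, in the peg's plane, 45 to 100 degrees round from the peg's start; it stays put. The drum stops only at teeth, 22 mm apart at the peg, so the peg ends up to 11 mm from here.
- tape_roll: Roll of tape lying flat, 90 mm across, 22 mm high, on the crank side of the winder. Not part of the job: leave it. Origin: centre of its underside.
- paint_can: Small paint can, 60 mm across, 65 mm tall, beyond the pawl's tail. Not part of the job: leave it. Origin: centre of its underside.
- brush: Paint brush lying flat, 200 mm long, beside the winder on the side away from the tail. Not part of the job: leave it. Origin: centre of its underside.

How it is judged:
On the way, in this order (a step that is already met when the one before it is completed fails the run):
1. the pawl's nose is lifted out of the tooth (z of nose in the frame of winder above 0.1285 m), for 0.2 s.
2. the drum has turned back until the peg is at the pointer (within 14 mm) (distance between peg and pointer below 0.014 m), for 0.2 s.
At the end, for the whole second after the job is handed in: The pawl is seated in the toothed wheel (nose tip lower than 125.5 mm over the winder's underside), the drum stands still, and the peg rests within 14 mm of the pointer (distance between peg and pointer below 0.014 m and z of nose in the frame of winder below 0.1255 m and angular speed of drum below 0.03 rad/s); the robot touches nothing.
It fails at once if the pawl is forced (more than 16 N from the robot) (contact force between any of the fingers, the arm and pawl above 16 N).
It fails at once if the robot touches the drum (contact force between any of the fingers, the arm and drum above 0.5 N).
It fails at once if another thing is pushed about (more than 30 mm) (distance of any of tape_roll, paint_can, brush from where it was at the start of the episode above 0.03 m).
It also fails if it takes over 64 s, if anything falls off the work surface, if the arm or the gripper's body presses on something with over 40 N, if the wrist force passes 120 N, or if a joint passes its speed limit or range.

### The arm

A 7-joint arm with a two-finger parallel gripper is mounted at the origin on the work surface. World frame = base frame: x ahead of the robot, y to its left, z up, the work surface at z = 0. Lengths are in m, angles in rad, forces in N, time in s.
With the tool pointing down it reaches from about 0.425 to 0.925 m from the base axis. Payload 6.8 kg.
Tool frame: the origin (TCP) lies at the very end of the fingers, on their centre line; the grasp point (between the pads) lies 19 mm behind it; z points along the fingers, y is the line along which they close (so a half turn about z gives the same grasp; the last joint's range is limited). The gripper opens to 85 mm and grips with 20 to 120 N. Pads are 22 mm wide; open, the fingers measure 114 mm over their backs; the gripper's body (76 mm by 85 mm) begins 54 mm behind the grasp point. The pads swing forward as they close: fully open they stand 13 mm farther back than shut.
Start: joints at [1.162, 0.477, 0.022, 1.555, -0.011, 1.109, -0.083], TCP at [0.2, -0.645, 0.231] pointing down, gripper open.
Joint ranges: [-2.96, 2.96], [-0.34, 2.1], [-1.41, 1.46], [0.24, 2.44], [-1.37, 4.51], [0.17, 1.92], [-2.96, 2.96]. Speed limits (rad/s): [2.39, 2.39, 3.14, 3.14, 3.14, 3.14, 3.14].

### API

Orientations are given as a rotation vector (axis times angle).
In Python, from bench import monitor, optics, r gives the robot as it stands.
- The arm moves only by the shell command python3 -m crank 'ROWS' [OPENING] [FORCE]. ROWS is JSON, a list of rows, each a list of 2 entries, a list of its own where there are three numbers: the shift along the tool's x, y, z in cm, then the turn, a rotation vector about the tool's x, y, z in rad. A call has 1 to 5 rows; each row shifts and turns the commanded pose from where the row before left it, along the tool's axes as they then stand; what a row does not reach is not made up. A row lasts 1/10 s, in which the tool goes at most 50 mm and 8.59 degrees, less where a joint would pass 70% of its speed; a pose out of reach is approached as far as the arm can. A call is refused whole if a number of a shift passes 5 or a number of a turn 0.15, either way. A call with a gripper value outside its range is refused whole. OPENING is the finger opening in cm, from 0 to 8.54, set as the call begins (- or left out, the last holds). The fingers move at their own pace and stop on an object; FORCE is the grip in N (left out, the last holds). Time passes only in rows, so rows that do not move let the fingers close. It gives the time, the measured TCP pose, the force, the opening and the grip force at its end, in the units of the state.
- monitor.get_obs(): the state, without advancing time (a new reading comes with each control period).
- optics.grab_frame(name): name is "scene" or "top" or "wrist"; returns (picture, depth): 400x640x3 uint8, red, green, blue; 400x640 float32, m along the optical axis (not along the pixel's ray), 0 where there is no reading.
- optics.camera_model(name): a dict with "vertical_fov" (degrees; the focal length in pixels is half the picture's height over the tangent of half this angle, whatever the lens; pixels are square), "cx", "cy" (the principal point, pixels), "R" (3x3) and "t" (3): a world point X has camera coordinates R X + t; the wrist camera has in their place "hand_eye" (4x4, takes a point from camera to tool coordinates, whose origin is the TCP and whose axes are the flange's). Camera axes: x right, y down, z forward; pixel columns grow to the right and rows downward; lengths in m; the calibration is good to about 2 mm. The wrist camera is an equidistant fisheye: a pixel r from the principal point sees the ray r / f radians off the axis. A picture is of the moment at which its call begins: read the wrist's pose just before it. camera_model takes no time and is no camera call.
- r.hand_in(): hands the job in; it is judged then, once.
The state is a dict: "clock": time; "joints": joint angles; "qvel": joint speeds; "tau": joint torques, N m; "tcp_pos": TCP position; "orientation": TCP orientation; "contact_force": force on the tool from outside, world axes, zero at the start; "moment": the same for the moment, N m; "grip_width": finger opening in m; "gripper_force": force on a finger pad.
Only numpy, scipy, OpenCV 4.12 (cv2) and the standard library are available. Lean on these libraries where they do the work, as an engineer would, in place of code of your own. Each camera call takes 0.05 s, during which the arm holds its last target. There are 200 camera calls.

## Working session

There is one attempt and no reset: what is moved stays moved. The work goes in short steps, Python scripts to look and compute and a shell command to move; the robot and the scene stay as the last step left them, time stands still between calls to the robot, and variables do not carry over. Pictures are saved under pics/ and viewed, at most 10 in all, crops included, and the job is handed in when it is done.

```bash
ls; mkdir -p pics; python3 - <<'E'
from bench import monitor, optics, r
import cv2,numpy as np
print(monitor.get_obs())
for n in ("scene","top"):
    p,d=optics.grab_frame(n); cv2.imwrite(f"pics/{n}0.png",p[:,:,::-1]); np.savez(f"pics/{n}0.npz",p=p,d=d)
    m=optics.camera_model(n); print(n,m)
E
```

```text
pics
{'clock': 0.0, 'joints': array([ 1.16186972,  0.47782745,  0.02233133,  1.55643499, -0.01151688,
        1.10929677, -0.08311226]), 'qvel': array([ 1.17946638e-03,  5.56918722e-04,  6.18829214e-04, -7.90384472e-04,
        2.28883624e-05, -2.91389697e-04,  1.34793009e-03]), 'tau': array([-2.54479355e-04, -5.96447539e+01,  1.60733432e+00, -2.81192619e+01,
        1.23047177e-02,  9.25613655e-03, -2.86216823e-05]), 'tcp_pos': array([ 0.19983178, -0.64412924,  0.23031416]), 'orientation': array([-3.10434325e+00, -4.70503023e-01,  6.15737296e-04]), 'contact_force': array([-0.44196388, -0.16337714, -0.19711357]), 'moment': array([-0.00148949,  0.03060272,  0.02854209]), 'gripper_force': 0.0, 'grip_width': 0.0855474813559181}
scene {'vertical_fov': 52.2019209128309, 'cx': 316.5969916549632, 'cy': 204.9670001746891, 'R': array([[ 0.49340083,  0.86977007,  0.00745884],
       [ 0.67024352, -0.37472046, -0.64059207],
       [-0.55437284,  0.3210679 , -0.76784514]]), 't': array([-0.25551408, -0.24121689,  1.21784234])}
top {'vertical_fov': 51.069964664823004, 'cx': 319.4511194589903, 'cy': 191.4600302466355, 'R': array([[-1.79724814e-02, -9.99833443e-01, -3.17429194e-03],
       [-9.77640068e-01,  1.82386472e-02, -2.09492837e-01],
       [ 2.09515840e-01, -6.61791142e-04, -9.77805029e-01]]), 't': array([0.02322658, 0.5006643 , 0.86356391])}
```

View pics/scene0.png

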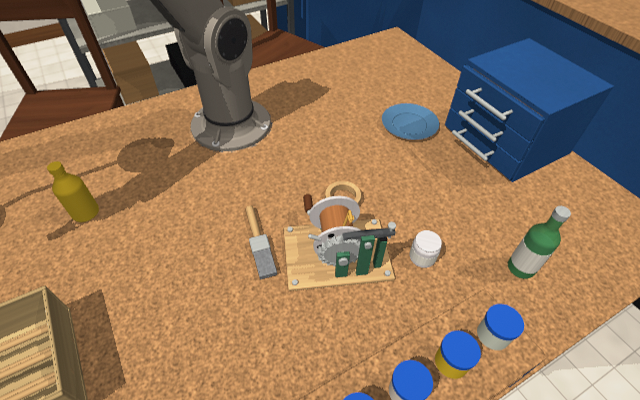

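View pics/top0.png

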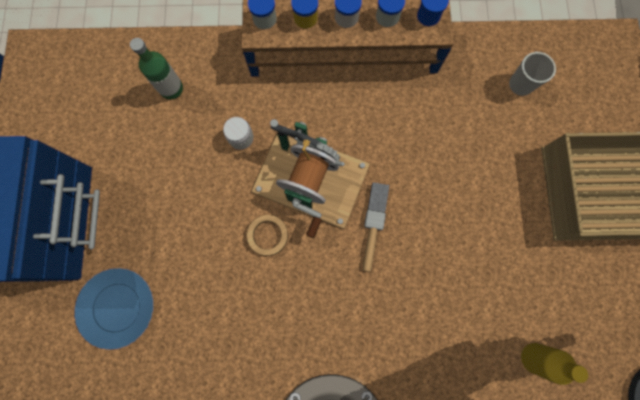

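The scene view has the winder at about (338,255) and the screw head near (391,228). In the top view the winder is at (310,180) and the screw near (276,127). Next I'll enlarge both views.

```bash
python3 - <<'E'
import cv2,numpy as np
a=cv2.imread("pics/top0.png")[105:235,240:380]; b=cv2.imread("pics/scene0.png")[175:295,275:405]
a=cv2.resize(a,None,fx=4.2,fy=4.2,interpolation=3)[:546,:588]
cv2.imwrite("pics/topc.png",a); cv2.imwrite("pics/scenec.png",cv2.resize(b,None,fx=5,fy=5,interpolation=3))
E
```

```text
(no output)
```

View pics/topc.png

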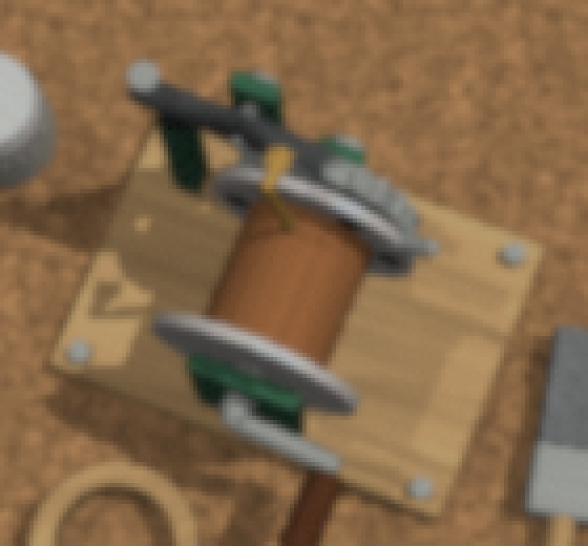

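View pics/scenec.png

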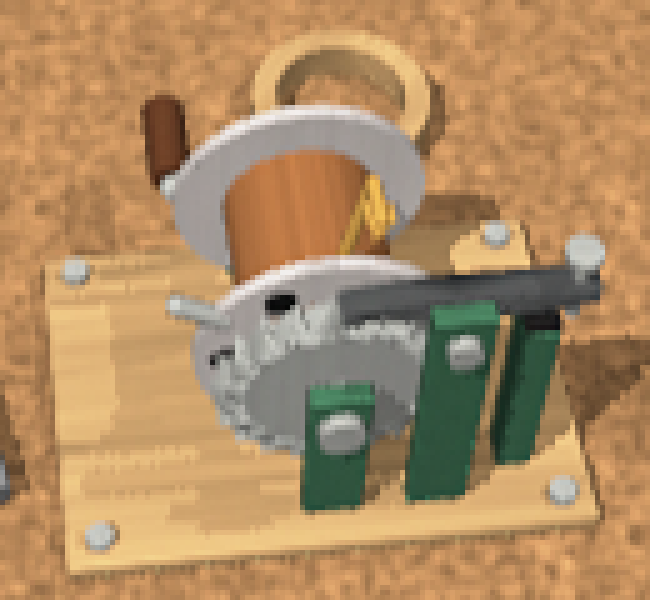

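The crops show the plate corners, the screw head (top crop (143,77), scene crop (585,247)), the brass pointer (top crop (278,165), scene crop (377,205)) and the peg (scene crop (180,305), top crop (430,246)).

```bash
cat > h.py <<'E'
import numpy as np
from bench import optics
def ray(n,px):
    m=optics.camera_model(n); f=200/np.tan(np.radians(m["vertical_fov"])/2); R=np.array(m["R"]); t=np.array(m["t"])
    d=R.T@np.array([(px[0]-m["cx"])/f,(px[1]-m["cy"])/f,1]); return -R.T@t,d
def T(px): return (px[0]/4.2+240-.4,px[1]/4.2+105-.4)
def S(px): return (px[0]/5+275-.4,px[1]/5+175-.4)
def onz(n,px,z):
    c,d=ray(n,px); return c+d*(z-c[2])/d[2]
def tri(a,b):
    (c1,d1),(c2,d2)=a,b; d1=d1/np.linalg.norm(d1); d2=d2/np.linalg.norm(d2)
    k=np.linalg.lstsq(np.c_[d1,-d2],c2-c1,rcond=None)[0]; p,q=c1+k[0]*d1,c2+k[1]*d2
    return (p+q)/2,np.linalg.norm(p-q)
E
cat > w.py <<'E'
from h import *
loc=[]; W=[]
for n,f,l in (("top",T,[((543,243),(1,-1)),((52,362),(-1,1)),((438,511),(-1,-1))]),("scene",S,[((68,566),(1,-1)),((598,514),(1,1)),((45,262),(-1,-1)),((525,222),(-1,1))])):
    for px,s in l: W.append(onz(n,f(px),.012)[:2]); loc.append((s[0]*.0825,s[1]*.115))
W=np.array(W);loc=np.array(loc)
a=W-W.mean(0);b=loc-loc.mean(0)
th=np.arctan2((b[:,0]*a[:,1]-b[:,1]*a[:,0]).sum(),(a*b).sum())
R2=np.array([[np.cos(th),-np.sin(th)],[np.sin(th),np.cos(th)]]); t2=W.mean(0)-R2@loc.mean(0)
RW=np.eye(3);RW[:2,:2]=R2;tw=np.r_[t2,0]
w2l=lambda p:RW.T@(p-tw)
l2w=lambda p:RW@np.array(p)+tw
E
python3 - <<'E'
from w import *
print("th",np.degrees(th),t2,"res mm",((W-(loc@R2.T+t2))*1e3).round(1))
p,e=tri(ray("top",T((143,75))),ray("scene",S((585,243)))); print("screw",p,w2l(p)*1e3,e)
print("expect tail",l2w([.045,.095,.137]))
print("screw top view rays local")
for n,f,px in (("top",T,(143,77)),("scene",S,(585,247))):
  c,d=ray(n,f(px)); c=w2l(c);d=RW.T@d; q=c+d*(.045-c[0])/d[0]; print(n,q*1e3)
for name,n,f,px in (("ptr","top",T,(280,150)),("ptr","top",T,(275,175)),("ptr","top",T,(272,193)),("ptr","scene",S,(377,180)),("ptr","scene",S,(380,210)),("ptr","scene",S,(390,232)),("ptr","scene",S,(348,250)),("peg","top",T,(437,247)),("peg","scene",S,(172,304))):
  c,d=ray(n,f(px)); c=w2l(c);d=RW.T@d; q=c+d*(.027-c[0])/d[0]
  print(name,n,px,(q*1e3).round(1),"r",np.hypot(q[1],q[2]-.08)*1e3,"angle from -y",np.degrees(np.arctan2(q[2]-.08,-q[1])))
E
```

```text
th -22.949063866266645 [0.54633669 0.0347809 ] res mm [[-0.9  1.2]
 [-0.9 -4.2]
 [ 3.2 -0.5]
 [-2.9  2.4]
 [-3.4 -0. ]
 [ 1.9  1. ]
 [ 3.   0.2]]
screw [0.62206854 0.10421499 0.15832786] [ 42.66458816  93.46731209 158.3278626 ] 0.0019340129544382063
expect tail [0.62481672 0.10471576 0.137     ]
screw top view rays local
top [ 45.          94.81517189 147.64611984]
scene [ 45.          93.77725303 159.11687692]
ptr top (280, 150) [ 27.   14.8 174.9] r 96.05841092265946 angle from -y 98.89073174459769
ptr top (275, 175) [ 27.   19.  133.5] r 56.7858566018355 angle from -y 109.53804280569268
ptr top (272, 193) [ 27.   21.9 101.5] r 30.654499910499524 angle from -y 135.59264455081293
ptr scene (377, 180) [ 27.   13.9 188.6] r 109.48429279429436 angle from -y 97.28927274792046
ptr scene (380, 210) [ 27.   16.4 170.1] r 91.55170880272968 angle from -y 100.30140516415102
ptr scene (390, 232) [ 27.   21.3 155.6] r 78.55782596990636 angle from -y 105.76831670249184
ptr scene (348, 250) [ 27.    5.4 146.4] r 66.57433894187099 angle from -y 94.67419495503559
peg top (437, 247) [ 27.  -66.3 117.7] r 76.28083250316689 angle from -y 29.60595112254521
peg scene (172, 304) [ 27.  -63.8 120.9] r 75.78607596179232 angle from -y 32.61773929605366
```

```bash
python3 -m crank '[[[3.6,-3.4,-0.2],[0,0,0]],[[3.6,-3.4,-0.2],[0,0,0]],[[3.6,-3.4,-0.2],[0,0,0]],[[3.6,-3.4,-0.2],[0,0,0]],[[3.6,-3.4,-0.2],[0,0,0]]]' 0 20
python3 -m crank '[[[3.6,-3.4,-0.2],[0,0,0]],[[3.6,-3.4,-0.2],[0,0,0]],[[3.6,-3.4,-0.2],[0,0,0]],[[3.6,-3.4,-0.2],[0,0,0]],[[3.6,-3.4,-0.2],[0,0,0]]]'
python3 -m crank '[[[3.6,-3.4,0],[0,0,0]],[[3.6,-3.4,0],[0,0,0]],[[3.6,-3.4,0],[0,0,0]],[[3.6,-3.4,0],[0,0,0]],[[0,0,0],[0,0,0]]]'
```

```text
clock: 0.6
tcp_pos: [0.3221, -0.427, 0.2411]
orientation: [-3.106, -0.471, 0.0]
contact_force: [1.5, 0.9, -0.3]
grip_width: 0.0122
gripper_force: 0.0
clock: 1.1
tcp_pos: [0.4435, -0.2114, 0.2514]
orientation: [3.106, 0.47, -0.0]
contact_force: [1.1, 0.1, -0.3]
grip_width: -0.0001
gripper_force: 0.0
clock: 1.6
tcp_pos: [0.5426, -0.0325, 0.2513]
orientation: [-3.1, -0.487, -0.003]
contact_force: [0.1, 0.2, 0.3]
grip_width: 0.0001
gripper_force: 0.0
```

```bash
python3 - <<'E'
from bench import monitor, optics
import cv2,numpy as np
o=monitor.get_obs(); p,d=optics.grab_frame("wrist"); m=optics.camera_model("wrist"); print(m)
cv2.imwrite("pics/w1.png",p[:,:,::-1]); np.savez("pics/w1.npz",d=d,pos=o["tcp_pos"],rv=o["orientation"])
E
```

```text
{'vertical_fov': 65.70646984690485, 'cx': 318.0637893846508, 'cy': 197.37478748472634, 'hand_eye': array([[-1.51977514e-03, -9.65285957e-01, -2.61190949e-01,
         6.71130542e-02],
       [ 9.99998331e-01, -1.73199760e-03,  5.82333955e-04,
         5.45189126e-04],
       [-1.01450089e-03, -2.61189628e-01,  9.65286978e-01,
        -1.43081812e-01],
       [ 0.00000000e+00,  0.00000000e+00,  0.00000000e+00,
         1.00000000e+00]])}
```

View pics/w1.png

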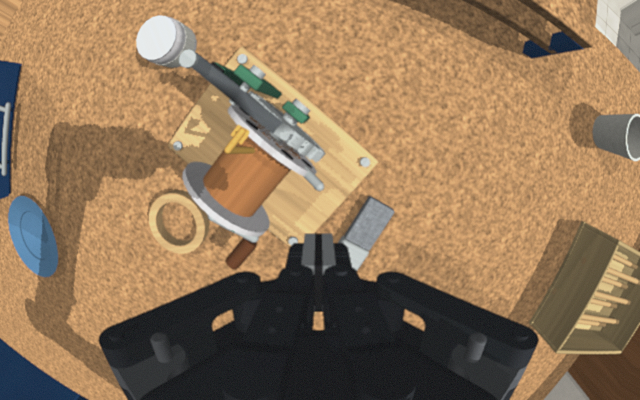

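The wrist view shows the screw head at (188,60), the brass pointer near (237,136) and the peg end near (320,187). I'll enlarge around the pointer.

```bash
cat >> w.py <<'E'
import cv2
from scipy.spatial.transform import Rotation as Ro
def wray(px,pos,rv):
    m=optics.camera_model("wrist"); f=200/np.tan(np.radians(m["vertical_fov"])/2)
    u=np.array([px[0]-m["cx"],px[1]-m["cy"]]); r=np.hypot(*u); a=r/f
    v=np.r_[u/r*np.sin(a),np.cos(a)]; H=m["hand_eye"]; R=Ro.from_rotvec(rv).as_matrix()
    return pos+R@H[:3,3], R@H[:3,:3]@v
def plx(c,d,x):
    c=w2l(c);d=RW.T@d; return c+d*(x-c[0])/d[0]
E
python3 - <<'E'
from w import *
im=cv2.imread("pics/w1.png")[35:205,150:340]
cv2.imwrite("pics/w1c.png",cv2.resize(im,None,fx=3.5,fy=3.5,interpolation=3)[:600])
z=np.load("pics/w1.npz"); ar=(z["pos"],z["rv"])
c,d=wray((188,59),*ar)
for h in (.15,.158,.165): q=c+d*(h-c[2])/d[2]; print(q,w2l(q)*1e3)
for o,r2 in (("top",T((143,75))),("scene",S((585,243)))):
  p,e=tri((c,d),ray(o,r2)); print(o,p,w2l(p)*1e3,e)
E
```

```text
[0.62371956 0.10592718 0.15      ] [ 43.51732758  95.68774806 150.        ]
[0.62315351 0.10203523 0.158     ] [ 44.51359464  91.88311837 158.        ]
[0.6226582  0.09862976 0.165     ] [ 45.38532831  88.55406739 165.        ]
top [0.62336026 0.10391101 0.15397242] [ 43.97259037  93.6910513  153.97241735] 0.0002134606479276715
scene [0.62327134 0.10273866 0.15976344] [ 44.34782358  92.57682536 159.76343529] 0.0028360083510027187
```

View pics/w1c.png

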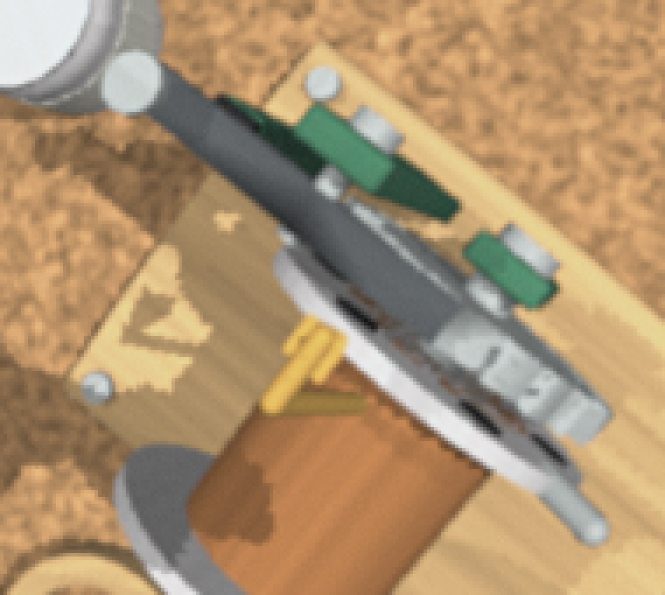

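```bash
cat >> w.py <<'E'
def yel(n,im,D,win,ar=None):
    hsv=cv2.cvtColor(im,cv2.COLOR_BGR2HSV); x0,y0,x1,y1=win; out=[]
    for v in range(y0,y1):
        for u in range(x0,x1):
            h,s,val=hsv[v,u]
            if 17<=h<=32 and s>165 and val>110 and D[v,u]>0:
                if ar is None:
                    c,d=ray(n,(u,v)); p=c+d*D[v,u]
                else:
                    c,d=wray((u,v),*ar); m=optics.camera_model("wrist")
                    H=m["hand_eye"]; ax=Ro.from_rotvec(ar[1]).as_matrix()@H[:3,2]; p=c+d*D[v,u]/(d@ax)
                q=w2l(p)*1e3; out.append((u,v,*q,np.hypot(q[1],q[2]-80),np.degrees(np.arctan2(q[2]-80,-q[1]))-30))
    return np.array(out)
E
python3 - <<'E'
from w import *
np.set_printoptions(suppress=True,precision=1,linewidth=120)
z=np.load("pics/w1.npz"); ar=(z["pos"],z["rv"])
a=yel("wrist",cv2.imread("pics/w1.png"),z["d"],(218,122,258,156),ar); a=a[a[:,4]>100]; print(len(a)); print(a[::4])
s=np.load("pics/scene0.npz"); b=yel("scene",cv2.imread("pics/scene0.png"),s["d"],(340,203,362,232)); b=b[b[:,4]>100];print(b[::2])
E
```

```text
Traceback (most recent call last):
IndexError: too many indices for array: array is 1-dimensional, but 2 were indexed
```

```bash
python3 - <<'E'
from w import *
np.set_printoptions(suppress=True,precision=1,linewidth=120)
z=np.load("pics/w1.npz"); s=np.load("pics/scene0.npz")
im=cv2.imread("pics/w1.png"); h=cv2.cvtColor(im,cv2.COLOR_BGR2HSV)
print(h[136,236:246],z["d"][136,228:246])
h2=cv2.cvtColor(cv2.imread("pics/scene0.png"),cv2.COLOR_BGR2HSV); print(h2[213:216,348:354],s["d"][214,346:354])
E
sed -i 's/17<=h<=32 and s>165 and val>110/19<=h<=28 and s>150 and val>140/' w.py
python3 - <<'E'
from w import *
np.set_printoptions(suppress=True,precision=1,linewidth=120)
z=np.load("pics/w1.npz"); ar=(z["pos"],z["rv"])
a=yel("wrist",cv2.imread("pics/w1.png"),z["d"],(222,124,252,156),ar);print(a[::3])
s=np.load("pics/scene0.npz"); b=yel("scene",cv2.imread("pics/scene0.png"),s["d"],(340,203,362,232));print(b[::2])
E
```

```text
[[ 20 150 225]
 [ 21 147 229]
 [ 21 146 231]
 [ 21 147 228]
 [ 20 151 220]
 [ 20 149 205]
 [ 19 152 195]
 [ 20 151 215]
 [ 21 148 227]
 [ 21 147 233]] [0.4 0.4 0.4 0.4 0.2 0.2 0.2 0.2 0.2 0.2 0.2 0.2 0.2 0.2 0.2 0.2 0.2 0.2]
[[[ 18 165 159]
  [ 19 163 233]
  [ 20 163 242]
  [ 18 125 171]
  [  9  11 159]
  [  8  13 162]]

 [[ 18 164 149]
  [ 19 163 224]
  [ 20 162 242]
  [ 18 162 202]
  [  0  12 143]
  [  0   6 159]]

 [[ 18 165 209]
  [ 18 164 214]
  [ 20 162 240]
  [ 19 168 226]
  [ 16 116 174]
  [ 16  69 174]]] [0.9 0.8 0.8 0.8 0.8 0.8 0.9 0.9]
[[239.  127.   29.9  20.3 165.9  88.3  73.3]
 [239.  129.   29.   19.1 167.4  89.5  72.3]
 [243.  129.   31.1  16.5 168.2  89.7  70.6]
 [244.  130.   30.9  15.6 167.5  88.8  70.1]
 [238.  131.   27.6  18.6 168.4  90.3  71.9]
 [246.  131.   31.1  14.1 166.5  87.6  69.2]
 [238.  132.   27.2  18.  169.3  91.1  71.4]
 [246.  132.   30.6  13.5 166.9  88.   68.8]
 [234.  134.   24.2  19.4 169.6  91.6  72.2]
 [241.  134.   27.7  15.1 170.2  91.5  69.5]
 [233.  135.   22.1  20.3 165.4  87.8  73.4]
 [242.  135.   27.3  14.2 168.9  90.   69.1]
 [242. 
[... 1184 characters left out ...]
 12.3 167.1  88.   68. ]
 [351.  216.   26.8  17.1 171.6  93.1  70.6]
 [347.  217.   12.   13.2 150.3  71.5  70.6]
 [350.  217.   29.1  14.7 171.8  92.9  69.1]
 [353.  217.   26.6  21.3 167.6  90.2  73.7]
 [347.  218.   11.8  13.4 146.8  68.1  71.4]
 [350.  218.   30.4  14.6 170.3  91.5  69.2]
 [353.  218.   27.1  21.4 165.1  87.7  74.1]
 [346.  219.   12.8  11.4 145.2  66.2  69.9]
 [345.  220.   10.7  10.1 139.4  60.3  69.6]
 [349.  220.   29.6  13.3 163.3  84.3  69.1]
 [351.  220.   29.9  17.2 163.1  84.9  71.7]
 [346.  221.   12.3  11.9 138.   59.2  71.6]
 [344.  222.   11.    8.4 133.5  54.1  68.9]
 [345.  223.   12.9  10.1 132.4  53.4  71. ]
 [344.  224.   12.6   8.4 129.   49.7  69.7]]
```

The pointer sits about 70.5° from the peg's start, so the target is 4 teeth (72°). Next I'll go above the screw.

```bash
python3 -m crank '[[[2.9,-2.65,0],[0,0,0]],[[2.9,-2.65,0],[0,0,0]],[[2.9,-2.65,0],[0,0,0]],[[2.9,-2.65,0],[0,0,0]],[[0,0,0],[0,0,0]]]'
python3 -m crank '[[[0,0,2],[0,0,0]],[[0,0,2],[0,0,0]],[[0,0,1.5],[0,0,0]],[[0,0,0],[0,0,0]],[[0,0,0],[0,0,0]]]'
```

```text
clock: 2.15
tcp_pos: [0.6205, 0.0996, 0.2508]
orientation: [-3.102, -0.479, -0.0]
contact_force: [-0.3, -0.1, -0.3]
grip_width: -0.0
gripper_force: 0.0
clock: 2.65
tcp_pos: [0.6197, 0.094, 0.1965]
orientation: [3.106, 0.469, -0.001]
contact_force: [0.6, 0.4, 0.1]
grip_width: 0.0002
gripper_force: 0.0
```

```bash
python3 -m crank '[[[0.65,-0.85,0.8],[0,0,0]],[[0,0,0.8],[0,0,0]],[[0,0,0.8],[0,0,0]],[[0,0,0],[0,0,0]],[[0,0,0],[0,0,0]]]'
python3 - <<'E'
from bench import monitor
import numpy as np
for i in range(2): o=monitor.get_obs(); print(o["clock"],o["tcp_pos"],o["contact_force"])
E
```

```text
clock: 3.15
tcp_pos: [0.6233, 0.1047, 0.172]
orientation: [3.106, 0.471, -0.001]
contact_force: [0.2, 1.3, -0.0]
grip_width: 0.0001
gripper_force: 0.0
3.15 [0.62326213 0.10472129 0.17196231] [ 0.21513133  1.30602216 -0.01757042]
3.15 [0.62326213 0.10472129 0.17196231] [ 0.21513133  1.30602216 -0.01757042]
```

Now feel down in 1 mm rows.

```bash
for i in 1; do python3 -m crank '[[[0,0,0.2],[0,0,0]],[[0,0,0.2],[0,0,0]],[[0,0,0.2],[0,0,0]],[[0,0,0],[0,0,0]]]'; done; python3 -m crank '[[[0,0,0.1],[0,0,0]],[[0,0,0.1],[0,0,0]],[[0,0,0],[0,0,0]]]'
```

```text
clock: 3.55
tcp_pos: [0.6233, 0.1047, 0.166]
orientation: [3.106, 0.47, -0.001]
contact_force: [-0.6, -0.9, -0.3]
grip_width: -0.0003
gripper_force: 0.0
clock: 3.85
tcp_pos: [0.6234, 0.1049, 0.1642]
orientation: [3.106, 0.471, -0.0]
contact_force: [-0.1, -0.3, -0.2]
grip_width: 0.0
gripper_force: 0.0
```

```bash
python3 -m crank '[[[0,0,0.1],[0,0,0]],[[0,0,0.1],[0,0,0]],[[0,0,0],[0,0,0]]]'; python3 -m crank '[[[0,0,0.1],[0,0,0]],[[0,0,0],[0,0,0]]]'; python3 -m crank '[[[0,0,0.1],[0,0,0]],[[0,0,0],[0,0,0]]]'
```

```text
clock: 4.15
tcp_pos: [0.6233, 0.1049, 0.1621]
orientation: [3.106, 0.471, -0.0]
contact_force: [-0.2, 0.1, 0.1]
grip_width: 0.0002
gripper_force: 0.0
clock: 4.35
tcp_pos: [0.6234, 0.1049, 0.1612]
orientation: [3.106, 0.471, -0.0]
contact_force: [0.3, -0.4, -0.1]
grip_width: 0.0003
gripper_force: 0.0
clock: 4.55
tcp_pos: [0.6233, 0.1049, 0.1602]
orientation: [3.106, 0.471, -0.0]
contact_force: [-0.3, -0.9, 0.4]
grip_width: 0.0
gripper_force: 0.0
```

```bash
python3 -m crank '[[[0,0,0.1],[0,0,0]],[[0,0,0],[0,0,0]]]'; python3 -m crank '[[[0,0,0.1],[0,0,0]],[[0,0,0],[0,0,0]]]';python3 -m crank '[[[0,0,0.1],[0,0,0]],[[0,0,0],[0,0,0]]]'
```

```text
clock: 4.75
tcp_pos: [0.6233, 0.1049, 0.1591]
orientation: [3.106, 0.471, -0.0]
contact_force: [-0.7, 0.1, -0.3]
grip_width: -0.0001
gripper_force: 0.0
clock: 4.95
tcp_pos: [0.6234, 0.1049, 0.1582]
orientation: [3.106, 0.471, -0.0]
contact_force: [1.1, -0.6, 0.8]
grip_width: 0.0
gripper_force: 0.0
clock: 5.15
tcp_pos: [0.6233, 0.1049, 0.1571]
orientation: [-3.106, -0.471, 0.0]
contact_force: [-0.3, 0.2, -0.5]
grip_width: -0.0001
gripper_force: 0.0
```

```bash
python3 -m crank '[[[0,0,0.1],[0,0,0]],[[0,0,0],[0,0,0]]]'; python3 -m crank '[[[0,0,0.1],[0,0,0]],[[0,0,0],[0,0,0]]]'
```

```text
clock: 5.35
tcp_pos: [0.6234, 0.1049, 0.1562]
orientation: [3.106, 0.471, -0.0]
contact_force: [0.6, -0.1, 0.3]
grip_width: 0.0001
gripper_force: 0.0
clock: 5.55
tcp_pos: [0.6234, 0.1049, 0.1552]
orientation: [3.106, 0.471, -0.0]
contact_force: [-0.3, 0.7, 0.1]
grip_width: 0.0002
gripper_force: 0.0
```

```bash
python3 -m crank '[[[0,0,0.1],[0,0,0]],[[0,0,0],[0,0,0]]]'; python3 -m crank '[[[0,0,0.1],[0,0,0]],[[0,0,0],[0,0,0]]]'
```

```text
clock: 5.75
tcp_pos: [0.6235, 0.1051, 0.1546]
orientation: [-3.106, -0.471, -0.001]
contact_force: [-1.0, -0.2, 2.1]
grip_width: -0.0001
gripper_force: 1.1
clock: 5.95
tcp_pos: [0.6237, 0.1053, 0.1537]
orientation: [-3.106, -0.471, -0.001]
contact_force: [-0.8, 1.1, 4.3]
grip_width: 0.0004
gripper_force: 2.3
```

```bash
python3 -m crank '[[[0,0,0.1],[0,0,0]],[[0,0,0],[0,0,0]]]'; python3 -m crank '[[[0,0,0.1],[0,0,0]],[[0,0,0],[0,0,0]]]'
```

```text
clock: 6.15
tcp_pos: [0.6239, 0.1057, 0.1528]
orientation: [-3.105, -0.471, -0.002]
contact_force: [0.5, 1.0, 4.6]
grip_width: -0.0
gripper_force: 2.4
clock: 6.35
tcp_pos: [0.624, 0.106, 0.152]
orientation: [-3.105, -0.471, -0.003]
contact_force: [0.5, 2.1, 5.2]
grip_width: 0.0
gripper_force: 2.6
```

```bash
python3 -m crank '[[[0,0,0.1],[0,0,0]],[[0,0,0.1],[0,0,0]],[[0,0,0],[0,0,0]]]'; python3 -m crank '[[[0,0,0.1],[0,0,0]],[[0,0,0],[0,0,0]]]'
```

```text
clock: 6.65
tcp_pos: [0.6243, 0.1064, 0.1502]
orientation: [-3.104, -0.472, -0.004]
contact_force: [-0.0, 2.0, 5.5]
grip_width: 0.0
gripper_force: 2.5
clock: 6.85
tcp_pos: [0.6244, 0.1063, 0.1491]
orientation: [-3.105, -0.472, -0.004]
contact_force: [0.5, 2.3, 4.5]
grip_width: 0.0001
gripper_force: 2.5
```

```bash
cat > peg.py <<'E'
from w import *
from bench import monitor
# drum turn from peg in scene view: light-grey pixels on the peg-end locus (x=27, r 62..70)
p,D=optics.grab_frame("scene"); m=optics.camera_model("scene"); f=200/np.tan(np.radians(m["vertical_fov"])/2)
o=monitor.get_obs(); print(o["clock"],o["tcp_pos"],o["contact_force"])
hs=cv2.cvtColor(p,cv2.COLOR_RGB2HSV)
s=[]
for a in range(-10,100):
    t=np.radians(a+30); v=[]
    for r in (.062,.065,.068):
        X=m["R"]@l2w([.027,-r*np.cos(t),.08+r*np.sin(t)])+m["t"]; u=X[:2]/X[2]*f+[m["cx"],m["cy"]]
        i,j=np.round(u).astype(int); v.append((hs[j,i,1]<60)and abs(D[j,i]-X[2])<.012)
    s.append(sum(v))
print("turn candidates",[(a-10,k) for a,k in enumerate(s) if k>=2])
cv2.imwrite("pics/s_%d.png"%(o["clock"]*100),p[:,:,::-1])
E
python3 peg.py
python3 -m crank '[[[0,0,0.1],[0,0,0]],[[0,0,0],[0,0,0]]]'
```

```text
6.9 [0.62431695 0.10610211 0.14909167] [0.71837694 1.47704154 5.14153775]
turn candidates [(-2, np.int64(2)), (-1, np.int64(2)), (0, np.int64(3)), (1, np.int64(3)), (2, np.int64(3)), (3, np.int64(3)), (4, np.int64(2)), (5, np.int64(2)), (6, np.int64(3)), (7, np.int64(3)), (8, np.int64(3))]
clock: 7.1
tcp_pos: [0.6237, 0.1051, 0.1474]
orientation: [-3.106, -0.471, -0.001]
contact_force: [0.5, 1.3, 1.8]
grip_width: 0.0001
gripper_force: 1.0
```

```bash
python3 -m crank '[[[0,0,0.04],[0,0,0]],[[0,0,0],[0,0,0]]]'; python3 peg.py;  python3 -m crank '[[[0,0,0],[0,0,0]],[[0,0,0],[0,0,0]],[[0,0,0],[0,0,0]],[[0,0,0],[0,0,0]],[[0,0,0],[0,0,0]]]'; python3 peg.py
```

```text
clock: 7.3
tcp_pos: [0.6235, 0.1047, 0.1468]
orientation: [3.106, 0.47, -0.0]
contact_force: [0.3, 0.5, 3.1]
grip_width: 0.0001
gripper_force: 1.3
7.35 [0.62345699 0.10473387 0.14681014] [0.3076306  1.30579445 2.5409031 ]
turn candidates [(1, np.int64(2)), (2, np.int64(3)), (3, np.int64(3)), (4, np.int64(3)), (5, np.int64(3)), (6, np.int64(3)), (7, np.int64(3)), (8, np.int64(3)), (9, np.int64(3)), (10, np.int64(2)), (11, np.int64(2))]
clock: 7.85
tcp_pos: [0.6234, 0.1047, 0.1468]
orientation: [3.106, 0.47, -0.0]
contact_force: [0.9, 0.8, 1.5]
grip_width: 0.0002
gripper_force: 1.0
7.9 [0.62342387 0.10477301 0.14682794] [0.64315767 1.49143609 1.45865346]
turn candidates [(6, np.int64(3)), (7, np.int64(3)), (8, np.int64(3)), (9, np.int64(3)), (10, np.int64(3)), (11, np.int64(3)), (12, np.int64(3)), (13, np.int64(3)), (14, np.int64(2)), (15, np.int64(2))]
```

The drum is turning freely, about 7° back at 7.85 s.

```bash
python3 -m crank '[[[0,0,0],[0,0,0]],[[0,0,0],[0,0,0]],[[0,0,0],[0,0,0]],[[0,0,0],[0,0,0]],[[0,0,0],[0,0,0]]]' >/dev/null; python3 -m crank '[[[0,0,0],[0,0,0]],[[0,0,0],[0,0,0]],[[0,0,0],[0,0,0]],[[0,0,0],[0,0,0]],[[0,0,0],[0,0,0]]]'; python3 peg.py;python3 -m crank '[[[0,0,0],[0,0,0]],[[0,0,0],[0,0,0]],[[0,0,0],[0,0,0]],[[0,0,0],[0,0,0]],[[0,0,0],[0,0,0]]]' >/dev/null; python3 -m crank '[[[0,0,0],[0,0,0]],[[0,0,0],[0,0,0]],[[0,0,0],[0,0,0]],[[0,0,0],[0,0,0]],[[0,0,0],[0,0,0]]]'; python3 peg.py
```

```text
clock: 8.9
tcp_pos: [0.6234, 0.1048, 0.1469]
orientation: [3.106, 0.471, -0.0]
contact_force: [0.6, -0.4, 1.8]
grip_width: 0.0003
gripper_force: 0.7
8.95 [0.6234371  0.10483992 0.14687656] [-0.08099771  0.16964393  1.54310405]
turn candidates [(14, np.int64(2)), (15, np.int64(3)), (16, np.int64(3)), (17, np.int64(3)), (18, np.int64(3)), (19, np.int64(3)), (20, np.int64(3)), (21, np.int64(3)), (22, np.int64(3)), (23, np.int64(2))]
clock: 9.95
tcp_pos: [0.6234, 0.1048, 0.1469]
orientation: [3.106, 0.471, -0.0]
contact_force: [1.4, 0.1, 1.6]
grip_width: -0.0
gripper_force: 0.6
10.0 [0.62340692 0.10490394 0.14687629] [ 0.84284305 -0.18889287  1.21679169]
turn candidates [(23, np.int64(2)), (24, np.int64(3)), (25, np.int64(3)), (26, np.int64(3)), (27, np.int64(3)), (28, np.int64(3)), (29, np.int64(3)), (30, np.int64(3)), (31, np.int64(2))]
```

```bash
for i in 1 2 3 4; do python3 -m crank '[[[0,0,0],[0,0,0]],[[0,0,0],[0,0,0]],[[0,0,0],[0,0,0]],[[0,0,0],[0,0,0]],[[0,0,0],[0,0,0]]]' | head -1; done; python3 peg.py; python3 -m crank '[[[0,0,0],[0,0,0]],[[0,0,0],[0,0,0]],[[0,0,0],[0,0,0]],[[0,0,0],[0,0,0]],[[0,0,0],[0,0,0]]]' |head -1;  python3 peg.py
```

```text
clock: 10.5
clock: 11.0
clock: 11.5
clock: 12.0
12.05 [0.62341869 0.10487084 0.14686723] [ 0.39029719 -0.80253645  1.12081892]
turn candidates [(39, np.int64(2)), (40, np.int64(3)), (41, np.int64(3)), (42, np.int64(3)), (43, np.int64(3)), (44, np.int64(3)), (45, np.int64(3)), (46, np.int64(2))]
clock: 12.55
12.6 [0.62343035 0.10486407 0.14688949] [ 0.62260497 -0.70106375  1.26911884]
turn candidates [(45, np.int64(3)), (46, np.int64(3)), (47, np.int64(3)), (48, np.int64(3)), (49, np.int64(3)), (50, np.int64(3)), (51, np.int64(2))]
```

```bash
python3 -m crank '[[[0,0,0],[0,0,0]],[[0,0,0],[0,0,0]],[[0,0,0],[0,0,0]],[[0,0,0],[0,0,0]],[[0,0,0],[0,0,0]]]' |head -1; python3 -m crank '[[[0,0,0],[0,0,0]],[[0,0,0],[0,0,0]],[[0,0,0],[0,0,0]]]' |head -1;  python3 peg.py
```

```text
clock: 13.1
clock: 13.4
13.45 [0.623466   0.10491582 0.1469306 ] [ 0.11148511 -0.37885506  1.1171572 ]
turn candidates [(51, np.int64(2)), (52, np.int64(3)), (53, np.int64(3)), (54, np.int64(3)), (55, np.int64(3)), (56, np.int64(3))]
```

```bash
python3 -m crank '[[[0,0,0],[0,0,0]],[[0,0,0],[0,0,0]],[[0,0,0],[0,0,0]],[[0,0,0],[0,0,0]],[[0,0,0],[0,0,0]]]' |head -1; python3 -m crank '[[[0,0,0],[0,0,0]],[[0,0,0],[0,0,0]],[[0,0,-2.5],[0,0,0]],[[0,0,-2.5],[0,0,0]],[[0,0,-2],[0,0,0]]]';  python3 peg.py; python3 -m crank '[[[0,0,0],[0,0,0]],[[0,0,0],[0,0,0]],[[0,0,0],[0,0,0]],[[0,0,0],[0,0,0]],[[0,0,0],[0,0,0]]]' |head -1;python3 -m crank '[[[0,0,0],[0,0,0]],[[0,0,0],[0,0,0]],[[0,0,0],[0,0,0]],[[0,0,0],[0,0,0]],[[0,0,0],[0,0,0]]]' |head -1; python3 -m crank '[[[0,0,0],[0,0,0]],[[0,0,0],[0,0,0]],[[0,0,0],[0,0,0]],[[0,0,0],[0,0,0]],[[0,0,0],[0,0,0]]]';python3 peg.py; python3 -m crank '[[[0,0,0],[0,0,0]],[[0,0,0],[0,0,0]],[[0,0,0],[0,0,0]],[[0,0,0],[0,0,0]],[[0,0,0],[0,0,0]]]' |head -1; python3 peg.py
```

```text
clock: 13.95
clock: 14.45
tcp_pos: [0.6233, 0.1052, 0.2179]
orientation: [-3.106, -0.471, -0.0]
contact_force: [-0.2, 0.3, -0.5]
grip_width: -0.0001
gripper_force: 0.0
14.5 [0.62501429 0.10575535 0.22148415] [1.37636141 1.48477765 3.3633046 ]
turn candidates [(59, np.int64(3)), (60, np.int64(3)), (61, np.int64(3)), (62, np.int64(3)), (63, np.int64(3)), (64, np.int64(3)), (65, np.int64(3)), (66, np.int64(2))]
clock: 15.0
clock: 15.5
clock: 16.0
tcp_pos: [0.6234, 0.1049, 0.2169]
orientation: [3.106, 0.471, 0.0]
contact_force: [0.3, 1.0, -0.0]
grip_width: 0.0001
gripper_force: 0.0
16.05 [0.62345275 0.10490107 0.21689889] [-0.93937821  0.89119586  0.27930885]
turn candidates [(68, np.int64(2)), (69, np.int64(3)), (70, np.int64(3)), (71, np.int64(3)), (72, np.int64(3)), (73, np.int64(3)), (74, np.int64(3)), (75, np.int64(3)), (76, np.int64(2))]
clock: 16.55
16.6 [0.62342973 0.10485475 0.21691526] [-1.02655183  0.9274228   0.53469256]
turn candidates [(68, np.int64(2)), (69, np.int64(3)), (70, np.int64(3)), (71, np.int64(3)), (72, np.int64(3)), (73, np.int64(3)), (74, np.int64(3)), (75, np.int64(3)), (76, np.int64(2))]
```

It stopped at 72°. One picture to confirm the pawl is seated and the peg is at the pointer.

```bash
ls pics | tail -30 | tr '\n' ' '; python3 - <<'E'
import cv2,glob
f=sorted(glob.glob("pics/s_*.png"),key=lambda s:int(s[7:-4]))[-1]
cv2.imwrite("pics/fin.png",cv2.resize(cv2.imread(f)[195:275,310:410],None,fx=5,fy=5,interpolation=3))
E
```

```text
s_1000.png s_1205.png s_1260.png s_1345.png s_1450.png s_1605.png s_1660.png s_690.png s_735.png s_790.png s_894.png scene0.npz scene0.png scenec.png top0.npz top0.png topc.png w1.npz w1.png w1c.png
```

View pics/fin.png

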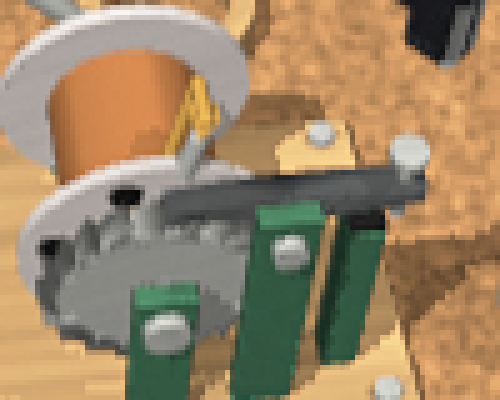

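The peg (crop (192,150)) points right at the brass triangle (205,105), the pawl is level and seated, and the gripper is clear.

```bash
python3 -c "
from bench import r
print(r.hand_in())"
```

```text
the job is handed in; nothing more can be done
None
```

The job is handed in: the drum turned back four teeth (72°) and stopped with the peg at the brass pointer. The pawl is seated, the gripper is clear, the press peaked at about 6 N, and the robot never went near the can, tape or brush.

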